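Refit the hob's pulled-off knob and hold it pressed in

TASK

One of the two knobs of the small countertop hob has come off and lies on the counter, right side up. Pick it up, turn it so that the flat in its bore matches the flat of the bare valve shaft, push it fully home on that shaft, and press it down against the valve's spring, close to the bottom of the stroke. Finish while still holding it pressed down like that (do not let go), and leave the hob's other knob and everything else on the counter alone.

Things in the scene. Friction and masses are not known exactly. Their poses are not given: they have to be found in the camera images.
- knob: The loose black plastic pointer knob, upright on the counter, bore down, about 45 g. Origin: centre of its flat underside; z up along its axis; x towards its pointer nose. Round skirt 43 mm across, 20 mm high; on it a grip bar 36 mm long (along x, centred), 14 mm wide (y), from 20 to 40 mm above the underside. White line on top towards the nose.
- knob_seat (a point): Centre of the blind end of the knob's bore, on its axis 17 mm above its underside; axes as the knob. The bore is D-shaped, 16 mm diameter, 17 mm deep, its flat 2.5 mm from the axis on the nose (+x) side; the lowest 3 mm are 1.5 mm wider all round as a lead-in.
- knob_nose (a point): Tip of the knob's wedge-shaped pointer nose at the +x end of the grip bar: 25 mm from the axis, 26 mm above the underside (the nose spans 20 to 32 mm).
- shaft_tip (a point): Centre of the top end of the bare valve shaft; sinks with the shaft; z up, x towards the flat's side. Bright metal D-shaft, 14 mm diameter, flat 1.5 mm from the axis, uppermost 3 mm narrowed by 1.2 mm all round; stands 27 mm above the hob top. With bore end on shaft end (fully home, not pressed) the knob's underside is 10 mm above the hob top.
- valve_bare: Light metal escutcheon disc of the bare valve, 64 mm across, 2 mm thick, on the hob top; origin at the shaft's foot. On it a dark disc, 26 mm across, turns with the shaft; its 7 mm wide tab reaches 27 mm from the axis on the flat's side (tab top 3.5 mm above the hob top), so the knob, once home, has its nose over the tab.
- valve_push (a joint): How far the bare shaft is pressed down, m: 0 when free (out), 0.005 at its stop. Spring return: 5 N to start, 10 N at the stop; it does not latch.
- valve_turn (a joint): Angle of the bare shaft, rad, growing anticlockwise seen from above; some friction (about 0.03 N m), so it stays where it is left. It starts somewhere between -0.8 and 0.8; 0 has the flat facing straight to the back of the hob, away from the robot.
- fitted_nose (a point): Tip of the pointer nose of the other knob, which is fitted on the other valve and looks like the loose one; 25 mm from its axis. That knob's underside is 8 mm and its top 48 mm above the hob top. Not to be turned.
- hob: Steel two-burner hob, fixed, 400 mm deep (x), 290 mm wide (y), top face 60 mm above the counter; origin under its centre, x from the knobs' edge to the back. The two valves, 130 mm apart, are at x = -150 mm, y = +65 and -65 mm; either may be the bare one. Pan supports behind them (x over -85 mm) rise to 93 mm above the counter.
- drawer_pull: Bystander: small round wooden drawer pull, 32 mm across, 28 mm high, no pointer; stands on the counter near the loose knob. Origin under its centre.
- tumbler: Bystander: glass tumbler, 76 mm across, 75 mm high. Origin under its centre.
- pinch_pot: Bystander: white ceramic pinch pot, 80 mm across, 38 mm high. Origin under its centre.
- spice_jar: Bystander: spice jar, 44 mm across, 75 mm high. Origin under its centre.
- mug: Bystander: mug, 80 mm across, 90 mm high, left of the hob. Origin under its centre.
- teaspoon: Bystander: teaspoon, 140 mm long, lying left of the hob along x. Origin under its middle.

How it is judged:
By the outcome, as a careful person would: the job done as asked, in the order asked, and still so for the second after the job is handed in, while the arm keeps its last pose, push and grip.
It also fails if it takes over 38 s, if anything falls off the work surface, if the arm or the gripper's body presses on something with over 40 N, if the wrist force passes 120 N, or if a joint passes its speed limit or range.

ROBOT

A 6-joint arm with a two-finger parallel gripper is mounted at the origin on the work surface. World frame = base frame: x ahead of the robot, y to its left, z up, the work surface at z = 0. Lengths are in m, angles in rad, forces in N, time in s.
With the tool pointing down it reaches from about 0.375 to 0.9 m from the base axis. Payload 3.1 kg.
Tool frame: the origin (TCP) lies on the mounting face of the last link; the fingertips stand 182 mm ahead of it and the grasp point (between the pads) lies 164 mm ahead of it; z points along the fingers, y is the direction in which the jaws open and shut (so a half turn about z gives the same grasp; the last joint's range is limited). The gripper opens to 87 mm and grips with 3 to 60 N. Pads are 19 mm wide; open, the fingers measure 117 mm over their backs; the gripper's body (75 mm by 190 mm) begins 51 mm behind the grasp point.
Start: joints at [0.973, 0.527, 1.433, -0, 1.181, -0.178], TCP at [0.255, 0.571, 0.405] pointing down, gripper open.
Joint ranges: [-3.08, 3.08], [-0.75, 2.2], [0.22, 2.44], [-1.43, 4.57], [0, 2.65], [-2.85, 2.85]. Speed limits (rad/s): [2.79, 2.79, 3.14, 3.14, 3.14, 3.14].

INTERFACE

Orientations are given as a unit quaternion [x, y, z, w].
In Python, from rig import robot, camera, camera_model gives the robot as it stands.
- The arm moves only by the tool drive_tool, never from a script. Its argument "plan" is a list that holds one entry, the list of rows, each a list of 6 numbers: the shift along the world's x, y, z in units of 2.5 cm (1.0 is 2.5 cm), then the turn, a rotation vector about the world's x, y, z in units of 6 degrees (1.0 is 6 degrees). A call has 1 to 8 rows; each row shifts and turns the commanded pose from where the row before left it; what a row does not reach is not made up. A row lasts 1/8 s, in which the tool goes at most 62.5 mm and 10.7 degrees, less where a joint would pass 70% of its speed; a pose out of reach is approached as far as the arm can. A call with a number of a shift or a turn outside -1 to 1 is refused whole. A call with a gripper value outside its range is refused whole. "grip" is the closure, from 0 (fully open) to 1 (shut), set as the call begins (left out, the last holds). The fingers move at their own pace and stop on an object; "force" is the grip in N (left out, the last holds). Time passes only in rows, so rows that do not move let the fingers close. It gives the time, the measured TCP pose, the force and the opening at its end, in the units of the state.
- robot.get_obs(): the state, without advancing time (a new reading comes with each control period).
- camera(name): name is "side" or "top" or "wrist"; returns the picture (420x560x3 uint8, red, green, blue); there is no depth.
- camera_model(name): a dict with "K" (3x3 intrinsics, pixels), "k1" (the pictures are not rectified: a ray, as slopes to the right and down, at radius r is drawn at 1 + k1 r^2 times it, then the intrinsics apply), "world_to_cam" (4x4, takes a point from world to camera coordinates); the wrist camera has in their place "tool_from_camera" (4x4, takes a point from camera to tool coordinates, whose origin is the TCP and whose axes are the flange's). Camera axes: x right, y up, looking along -z (the intrinsics and any distortion apply to the point x, -y, -z); pixel columns grow to the right and rows downward; lengths in m; the calibration is good to about 2 mm. A picture is of the moment at which its call begins: read the wrist's pose just before it. camera_model takes no time and is no camera call.
- robot.hand_in(): hands the job in, once; it reports no verdict.
The state is a dict: "time": time; "q": joint angles; "joint_velocities": joint speeds; "joint_torque": joint torques, N m; "position": TCP position; "tool_rot": TCP orientation; "ft_force": force on the tool from outside, world axes, zero at the start; "moment": the same for the moment, N m; "grip_width": finger opening in m.
Only numpy, scipy, OpenCV 4.12 (cv2) and the standard library are available. Lean on these libraries where they do the work, as an engineer would, in place of code of your own. Each camera call takes 0.05 s, during which the arm holds its last target.

## Working session

There is one attempt and no reset: what is moved stays moved. The work goes in short steps, Python scripts to look and compute and a tool call to move; the robot and the scene stay as the last step left them, time stands still between calls to the robot, and variables do not carry over. Pictures are saved under pics/ and viewed, and the job is handed in when it is done.

Besides the shell and the picture viewer there is one more tool, called after "Emit:" as name(argument=value, ...) on one line, values as JSON. drive_tool: Moves the arm, as the interface text tells. Shifts and turns lie within -1 to 1; 1 stands for 2.5 cm of shift or 6 degrees of turn. Its arguments: {"type":"object","properties":{"plan":{"type":"array","items":{"type":"array","items":{"type":"array","items":{"type":"number","minimum":-1,"maximum":1}}}},"grip":{"type":"number"},"force":{"type":"number"}},"required":["plan"]}

```bash
ls; mkdir -p pics
cat > h.py <<'E'
import numpy as np, cv2, json
from rig import robot, camera, camera_model
from scipy.spatial.transform import Rotation as R
def snap(name,fn):
    o=robot.get_obs(); im=camera(name); cv2.imwrite('pics/'+fn,im[:,:,::-1]); 
    json.dump({'p':list(map(float,o['position'])),'q':list(map(float,o['tool_rot']))},open('pics/'+fn+'.json','w')); return o,im
def W2C(name,pose=None):
    m=camera_model(name)
    if name!='wrist': return np.array(m['world_to_cam']),m
    T=np.eye(4);T[:3,:3]=R.from_quat(pose['q']).as_matrix();T[:3,3]=pose['p']
    return np.linalg.inv(T@np.array(m['tool_from_camera'])),m
def pose(fn): return json.load(open('pics/'+fn+'.json'))
def px2w(name,uv,z,pose=None):
    W,m=W2C(name,pose);K=np.array(m['K']);k=m['k1']
    uv=np.atleast_2d(uv).astype(float);out=[]
    for u,v in uv:
        d=np.array([(u-K[0,2])/K[0,0],(v-K[1,2])/K[1,1]]);s=d.copy()
        for _ in range(30): s=d/(1+k*(s@s))
        C=np.linalg.inv(W);r=C[:3,:3]@np.array([s[0],-s[1],-1]);c=C[:3,3]
        out.append(c+r*(z-c[2])/r[2])
    return np.array(out)
def w2px(name,P,pose=None):
    W,m=W2C(name,pose);K=np.array(m['K']);k=m['k1']
    P=np.atleast_2d(P);c=P@W[:3,:3].T+W[:3,3];s=np.c_[c[:,0],-c[:,1]]/-c[:,2:]
    s=s*(1+k*(s**2).sum(1,keepdims=True));return np.c_[s[:,0]*K[0,0]+K[0,2],s[:,1]*K[1,1]+K[1,2]]
def crop(fn,u0,v0,u1,v1,f,out):
    im=cv2.imread('pics/'+fn)[v0:v1,u0:u1];cv2.imwrite('pics/'+out,cv2.resize(im,None,fx=f,fy=f,interpolation=cv2.INTER_CUBIC))
E
python3 - <<'E'
from h import *
for n in ['top','side','wrist']:
    o,_=snap(n,n+'0.png'); print(camera_model(n))
print(o)
E
```

```text
pics
{'K': array([[430.1574257 ,   0.        , 284.11892618],
       [  0.        , 430.1574257 , 209.88214074],
       [  0.        ,   0.        ,   1.        ]]), 'k1': -0.08325119678357898, 'world_to_cam': array([[ 0.02276543, -0.99972094, -0.00630689, -0.02228391],
       [ 0.99606013,  0.02214033,  0.08587208, -0.57030418],
       [-0.08570848, -0.00823695,  0.99628621, -1.21570959],
       [ 0.        ,  0.        ,  0.        ,  1.        ]])}
{'K': array([[455.16762521,   0.        , 281.05688889],
       [  0.        , 455.16762521, 206.66282749],
       [  0.        ,   0.        ,   1.        ]]), 'k1': -0.12931997883613452, 'world_to_cam': array([[ 0.81984162, -0.57226397,  0.01933066, -0.4493861 ],
       [ 0.42102765,  0.62536915,  0.65700011, -0.28488862],
       [-0.38806629, -0.53049729,  0.75364261, -1.03038713],
       [ 0.        ,  0.        ,  0.        ,  1.        ]])}
{'K': array([[299.80156665,   0.        , 276.0507713 ],
       [  0.        , 299.80156665, 202.92928038],
       [  0.        ,   0.        ,   1.        ]]), 'k1': -0.04992411472001874, 'too
[... 341 characters left out ...]
00000000e+00]])}
{'time': 0.1, 'q': array([ 9.72500724e-01,  5.28353522e-01,  1.43374389e+00,  8.38120843e-10,
        1.18141566e+00, -1.78515223e-01]), 'joint_velocities': array([ 0.00034771, -0.00366997, -0.00295938, -0.00087229, -0.00098007,
       -0.00115386]), 'joint_torque': array([ 1.76165790e-04, -4.40982950e+01, -1.77150947e+01,  6.35251938e-02,
        5.34357189e-02, -5.97853705e-05]), 'position': array([0.25453381, 0.570491  , 0.40389088]), 'tool_rot': array([ 2.08352405e-01,  9.78053349e-01, -8.88686552e-04, -3.63643950e-04]), 'ft_force': array([-0.77502289, -0.63387843, -0.34241639]), 'moment': array([ 0.03811386,  0.00399963, -0.03490432]), 'grip_width': 0.08698299033224376}
```

View pics/top0.png

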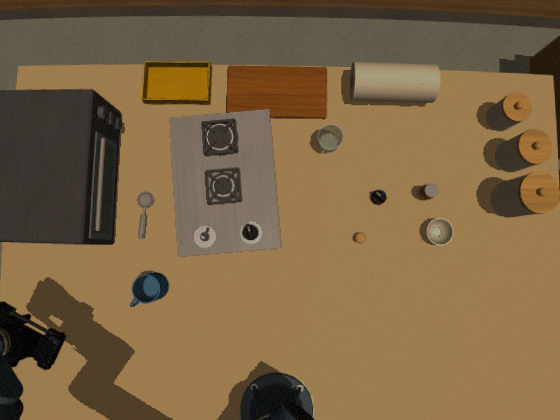

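View pics/side0.png

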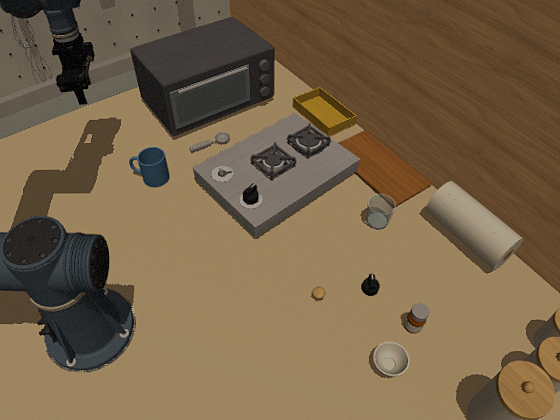

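View pics/wrist0.png

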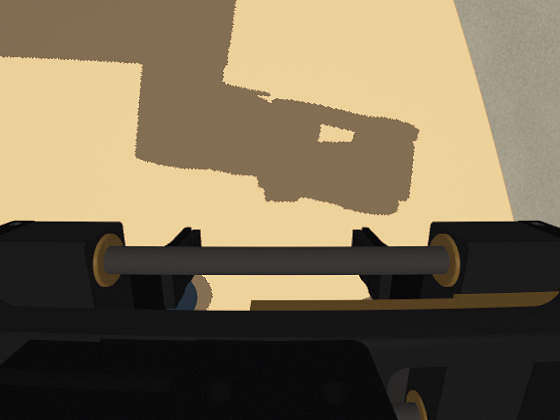

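Top view: bare valve at about (205,237), fitted knob (251,232), loose knob (378,197), drawer pull (360,238), jar (430,191), pot (438,231), tumbler (329,138). I'll enlarge these.

Run:
```python
from h import *
crop('top0.png',185,215,275,265,8,'c1.png'); crop('top0.png',355,180,400,215,14,'c2.png')
crop('side0.png',200,150,280,220,8,'c3.png');crop('side0.png',350,265,390,300,14,'c4.png')
for uv,z in [((205,237),.06),((205,236),.087),((251,232),.1),((378,197),.03),((360,238),.02)]: print(uv,px2w('top',uv,z)[0].round(4))
```

```text
(205, 237) [0.4866 0.2098 0.06  ]
(205, 236) [0.4888 0.2047 0.087 ]
(251, 232) [0.5023 0.0779 0.1   ]
(378, 197) [ 0.6135 -0.2795  0.03  ]
(360, 238) [ 0.4946 -0.2299  0.02  ]
```

View pics/c1.png

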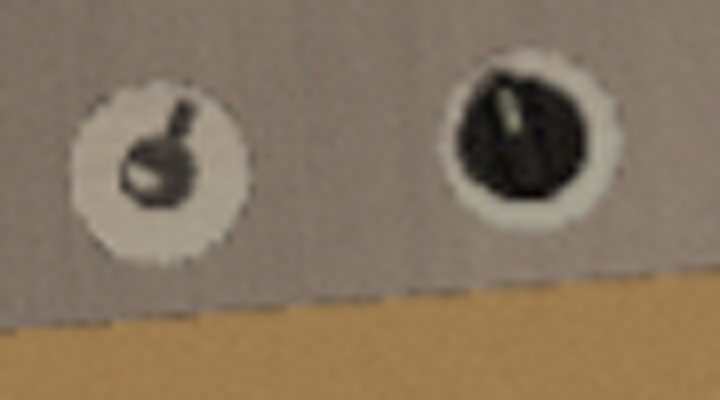

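View pics/c2.png

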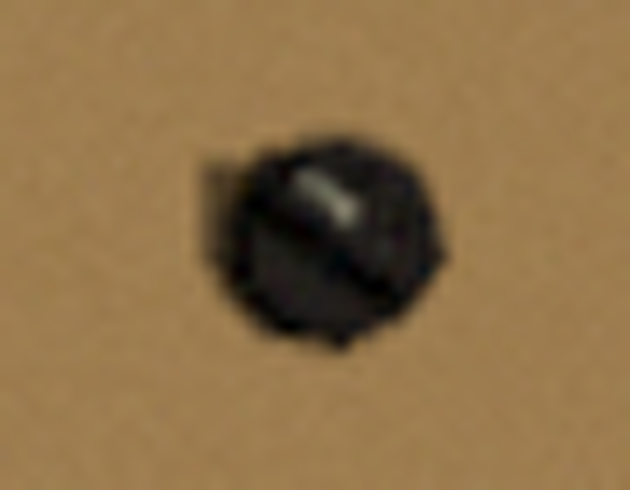

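View pics/c3.png

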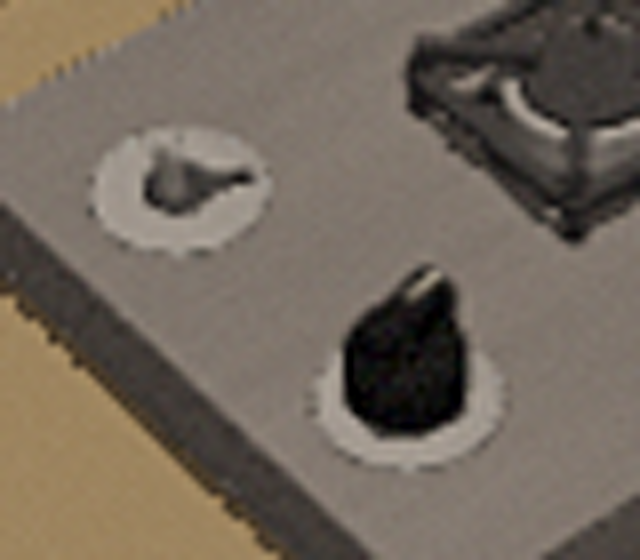

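View pics/c4.png

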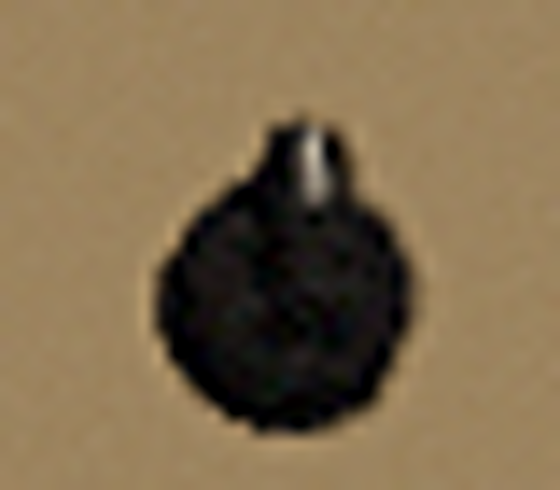

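Run:
```python
from h import *
def yaw(a,b): d=b-a; return np.degrees(np.arctan2(d[1],d[0])).round(1)
a=px2w('top',(185+160/8,215+173/8),.062)[0]; print('bare disc',a.round(4))
t=px2w('top',(185+185/8,215+103/8),.0635)[0]; print('tab end',t.round(4),yaw(a,t))
# side disc centre
a2=px2w('side',(200+181/8,150+190/8),.062)[0];t2=px2w('side',(200+250/8,150+175/8),.0635)[0];print('side',a2.round(4),yaw(a2,t2))
f=px2w('top',(185+530/8,215+140/8),.062)[0]; print('fitted',f.round(4), 'hob yaw', yaw(f,a)-90)
l=px2w('top',[(355+357/14,180+217/14),(355+300/14,180+175/14)],.04); print('line',l.round(4),yaw(*l))
k=px2w('top',(355+335/14,180+242/14),.02)[0];print('knob',k.round(4))
k2=px2w('side',(350+285/14,265+315/14),.02)[0];l=px2w('side',[(350+318/14,265+200/14),(350+312/14,265+135/14)],.04); print('side knob',k2.round(4),l.round(4),yaw(*l))
# where does TCP-axis project in wrist
P={'p':[.5,.2,.32],'q':pose('wrist0.png')['q']}
print(w2px('wrist',[[.5,.2,z] for z in (.06,.09,.138,.156)],P).round(0))
```

```text
bare disc [0.4876 0.2094 0.062 ]
tab end [0.5122 0.2013 0.0635] -18.4
side [0.4908 0.209  0.062 ] -20.0
fitted [0.5022 0.0804 0.062 ] hob yaw 6.400000000000006
line [[ 0.6168 -0.2845  0.04  ]
 [ 0.6252 -0.2728  0.04  ]] 54.5
knob [ 0.6139 -0.2843  0.02  ]
side knob [ 0.6099 -0.2907  0.02  ] [[ 0.6191 -0.2838  0.04  ]
 [ 0.6272 -0.2733  0.04  ]] 52.4
[[275. 211.]
 [275. 222.]
 [274. 247.]
 [274. 260.]]
```

Emit:
drive_tool(plan=[[[0.586,-0.904,-0.2,0,0,-1],[0.586,-0.904,-0.2,0,0,-1],[0.586,-0.904,-0.2,0,0,-1],[0.586,-0.904,-0.2,0,0,-1],[0.586,-0.904,-0.2,0,0,-1],[0.586,-0.904,-0.2,0,0,-1],[0.586,-0.904,-0.2,0,0,-1],[0.586,-0.904,-0.2,0,0,-1]]], force=40)

```text
time: 1.15
position: [0.3723, 0.3891, 0.3644]
tool_rot: [0.59, 0.808, -0.0, -0.0]
ft_force: [1.3, 0.1, 0.4]
grip_width: 0.0872
```

Emit:
drive_tool(plan=[[[0.586,-0.904,-0.2,0,0,-1],[0.586,-0.904,-0.2,0,0,-1],[0.586,-0.904,-0.2,0,0,-1],[0.586,-0.904,-0.2,0,0,-1],[0.586,-0.904,-0.2,0,0,-1],[0.586,-0.904,-0.2,0,0,-1],[0.586,-0.904,-0.2,0,0,-1],[0.586,-0.904,-0.2,0,0,-1]]])

```text
time: 2.15
position: [0.4895, 0.2083, 0.3244]
tool_rot: [0.867, 0.498, -0.0, -0.0]
ft_force: [0.6, -0.3, -0.8]
grip_width: 0.0872
```

Emit:
drive_tool(plan=[[[0,0,0,0,0,0]]])

```text
time: 2.28
position: [0.49, 0.2078, 0.3243]
tool_rot: [0.867, 0.499, -0.0, -0.0]
ft_force: [0.3, 0.7, 0.8]
grip_width: 0.087
```

Run:
```python
from h import *
o,_=snap('wrist','w1.png'); print(o['time'],o['position'],R.from_quat(o['tool_rot']).as_matrix().round(4),o['q'])
cv2.imwrite('pics/w1c.png',cv2.resize(cv2.imread('pics/w1.png')[150:290,200:350],None,fx=5,fy=4.2*5/4.2,interpolation=cv2.INTER_CUBIC)[:600])
```

```text
2.275 [0.49002512 0.20783179 0.32426511] [[ 5.029e-01  8.643e-01 -4.000e-04]
 [ 8.643e-01 -5.029e-01 -2.000e-04]
 [-4.000e-04 -3.000e-04 -1.000e+00]] [ 1.91072968e-01  5.18337428e-01  1.74291592e+00 -1.30478054e-04
  8.80775102e-01  7.18116891e-01]
```

View pics/w1.png

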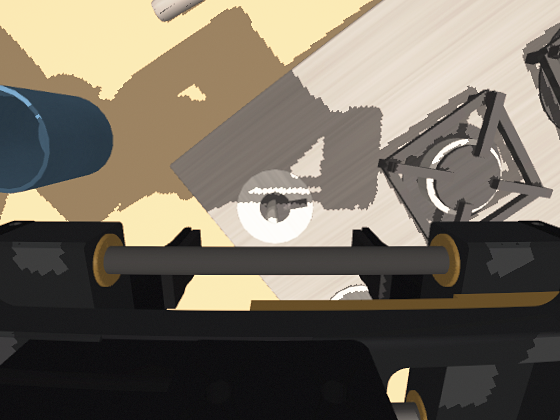

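View pics/w1c.png

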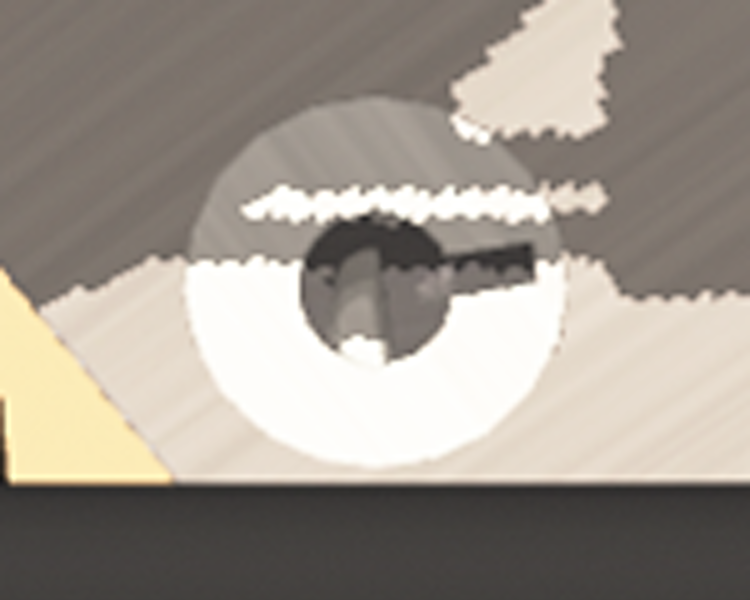

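Run:
```python
from h import *
from scipy.optimize import least_squares
P=pose('w1.png')
f=lambda x,y:((x+.5)/5-.5+200,(y+.5)/5-.5+150)
# outer disc edge points (crop)
def circ(pts,z,r):
    W=px2w('wrist',[f(*p) for p in pts],z,P)[:,:2]
    s=least_squares(lambda c:np.hypot(*(W-c[:2]).T)-c[2],[.49,.21,r]);return s.x,np.abs(s.fun).max()
print(circ([(187,282),(565,285),(376,97),(374,467),(260,130),(480,432),(262,432),(490,128)],.062,.032))
print(circ([(300,290),(376,213),(340,354),(452,292),(320,240),(432,240)],.063,.013))
c=circ([(187,282),(565,285),(376,97),(374,467),(260,130),(480,432),(262,432),(490,128)],.062,.032)[0]
t=px2w('wrist',[f(535,262),f(450,275)],.0635,P)[:,:2]; print(t, [np.degrees(np.arctan2(*(q-c[:2])[::-1])) for q in t], np.degrees(np.arctan2(*(t[0]-t[1])[::-1])),np.hypot(*(t[0]-c[:2])))
```

```text
(array([0.4897829 , 0.21171268, 0.03185363]), np.float64(0.0005453617372713354))
(array([0.48973451, 0.21131449, 0.0126424 ]), np.float64(0.0003023191658497442))
[[0.51483066 0.20230346]
 [0.50161656 0.20741646]] [np.float64(-20.58874450569502), np.float64(-19.953454562583747)] -21.153215169334448 0.026756747422627757
```

Wrist view: bare valve disc centred near pixel (275,206), tab pointing right at about (307,202). The shaft axis is at (0.4897, 0.2115), flat yaw about -20.5°. Next I'll go to the knob.

Emit:
drive_tool(plan=[[[0.244,-0.988,0,0,0,-0.5],[0.244,-0.988,0,0,0,-0.5],[0.244,-0.988,0,0,0,0],[0.244,-0.988,0,0,0,0],[0.244,-0.988,0,0,0,0],[0.244,-0.988,0,0,0,0],[0.244,-0.988,0,0,0,0],[0.244,-0.988,0,0,0,0]]])

```text
time: 3.32
position: [0.5377, 0.012, 0.3249]
tool_rot: [0.891, 0.455, -0.0, -0.0]
ft_force: [-0.6, 0.4, -0.4]
grip_width: 0.0873
```

Emit:
drive_tool(plan=[[[0.244,-0.988,0,0,0,0],[0.244,-0.988,0,0,0,0],[0.244,-0.988,-0.2,0,0,0],[0.244,-0.988,-0.2,0,0,0],[0.244,-0.988,-0.2,0,0,0],[0.244,-0.988,-0.2,0,0,0],[0.244,-0.988,-0.2,0,0,0],[0.244,-0.988,-0.2,0,0,0]]])

```text
time: 4.32
position: [0.5871, -0.1876, 0.2944]
tool_rot: [0.891, 0.454, 0.0, -0.0]
ft_force: [0.5, 0.8, 1.0]
grip_width: 0.0869
```

Emit:
drive_tool(plan=[[[0.244,-0.988,-0.2,0,0,0],[0.244,-0.988,-0.2,0,0,0],[0.244,-0.988,-0.2,0,0,0],[0.244,-0.988,-0.2,0,0,0],[0,0,0,0,0,0]]])

```text
time: 4.95
position: [0.6113, -0.2874, 0.2741]
tool_rot: [0.892, 0.452, 0.0, 0.0]
ft_force: [0.1, 0.2, -0.2]
grip_width: 0.0872
```

Run:
```python
from h import *
o,_=snap('wrist','w2.png'); print(o['time'],o['position'],R.from_quat(o['tool_rot']).as_matrix().round(4))
crop('w2.png',200,150,350,290,5,'w2c.png');im=cv2.imread('pics/w2c.png');cv2.imwrite('pics/w2c.png',cv2.convertScaleAbs(im[:600],alpha=1.0))
```

```text
4.95 [ 0.61126292 -0.28740211  0.27411201] [[ 5.905e-01  8.070e-01  5.000e-04]
 [ 8.070e-01 -5.905e-01 -5.000e-04]
 [-1.000e-04  7.000e-04 -1.000e+00]]
```

View pics/w2.png

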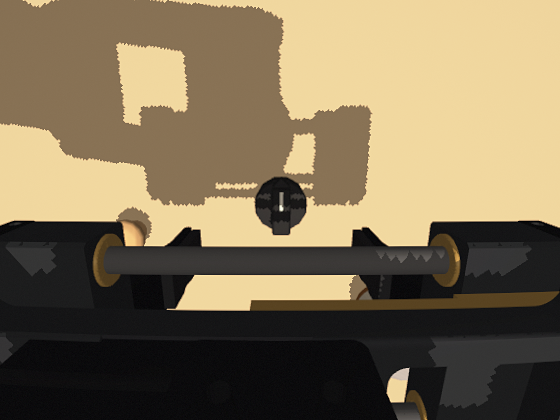

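View pics/w2c.png

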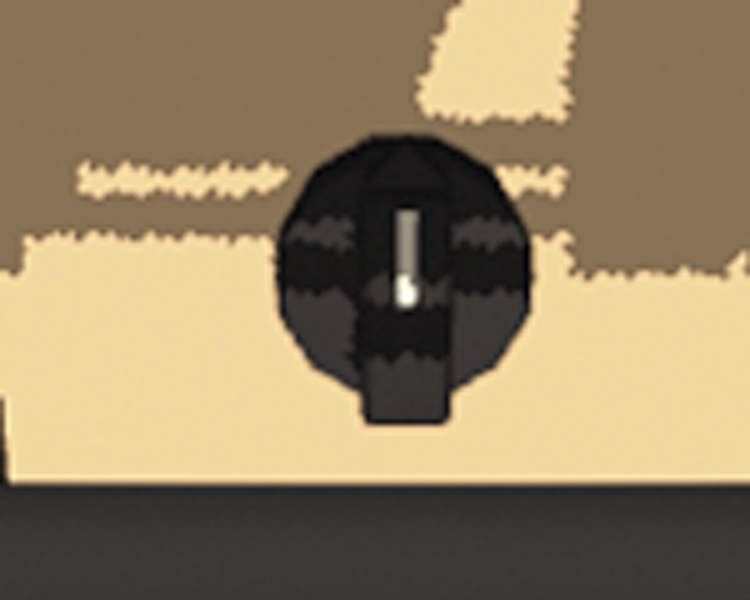

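Run:
```python
from h import *
P=pose('w2.png');T=np.array(P['p']);M=R.from_quat(P['q']).as_matrix()
f=lambda x,y:((x+.5)/5-.5+200,(y+.5)/5-.5+150)
g=lambda x,y,z:(M.T@(px2w('wrist',f(x,y),z,P)[0]-T))*1000
for n,x,y,z in [('rearL',364,423,.04),('rearR',450,423,.04),('lineN',407,210,.04),('lineR',406,305,.04),('skL',277,285,.02),('skR',532,285,.02),('skF',403,133,.02),('skF0',403,133,.0)]: print(n,g(x,y,z).round(1),px2w('wrist',f(x,y),z,P)[0].round(4))
```

```text
rearL [-10.8  -3.8 234.1] [ 0.602 -0.294  0.04 ]
rearR [-10.8   9.2 234.1] [ 0.6124 -0.3017  0.04  ]
lineN [ 21.9   2.6 234.1] [ 0.6264 -0.2713  0.04  ]
lineR [  7.6   2.5 234.1] [ 0.6179 -0.2828  0.04  ]
skL [  5.5 -17.9 254.1] [ 0.6001 -0.2725  0.02  ]
skR [  5.5  23.1 254.1] [ 0.6333 -0.2967  0.02  ]
skF [ 30.1   2.2 254.1] [ 0.631  -0.2645  0.02  ]
skF0 [ 27.    2.5 274.1] [ 0.6294 -0.2672  0.    ]
```

Emit:
drive_tool(plan=[[[0.126,0.086,-0.5,0,0,0],[0.126,0.086,-0.6,0,0,0],[0,0,-0.7,0,0,0],[0,0,-0.6,0,0,0],[0,0,-0.4,0,0,0],[0,0,0,0,0,0]]])

```text
time: 5.75
position: [0.617, -0.2804, 0.2035]
tool_rot: [0.891, 0.454, -0.001, -0.001]
ft_force: [0.6, 0.2, -0.3]
grip_width: 0.0869
```

Run:
```python
from h import *
o,_=snap('wrist','w3.png'); print(o['time'],o['position'])
crop('w3.png',180,180,380,320,4,'w3c.png')
```

```text
5.75 [ 0.61702497 -0.28042955  0.20347221]
```

View pics/w3c.png

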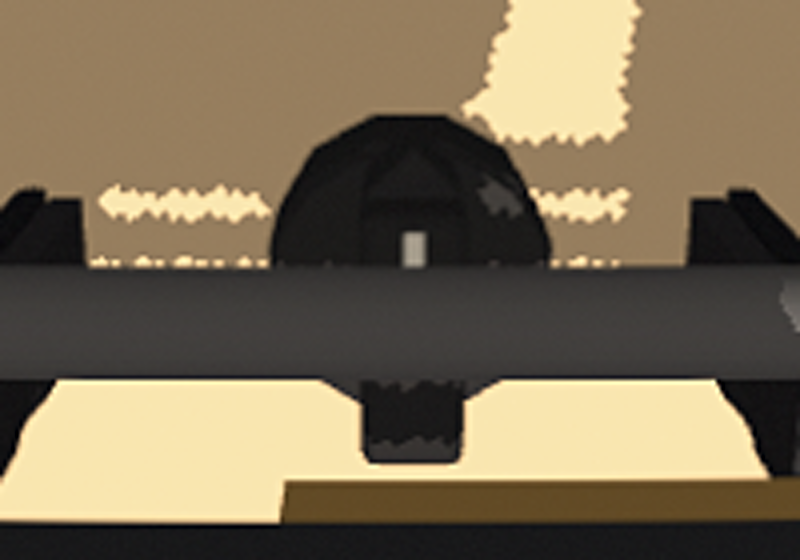

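Run:
```python
from h import *
P=pose('w3.png');o=robot.get_obs();print(o['position'],R.from_quat(o['tool_rot']).as_matrix().round(4))
T=np.array(P['p']);M=R.from_quat(P['q']).as_matrix()
f=lambda x,y:((x+.5)/4-.5+180,(y+.5)/4-.5+180)
g=lambda x,y,z:(M.T@(px2w('wrist',f(x,y),z,P)[0]-T))*1000
for n,x,y,z in [('rearL',362,462,.04),('rearR',464,462,.04),('lineN',413,232,.04),('skF',413,115,.02),('skF',413,115,.0),('skL',272,250,.02),('skR',551,250,.02)]: print(n,g(x,y,z).round(1))
for x in (85,690): print(g(x,215,.0215).round(1))
```

```text
[ 0.61731921 -0.28065022  0.20430152] [[ 5.887e-01  8.084e-01 -5.000e-04]
 [ 8.084e-01 -5.887e-01  4.000e-04]
 [-0.000e+00 -6.000e-04 -1.000e+00]]
rearL [-19.7  -4.2 163.5]
rearR [-19.7   9.4 163.5]
lineN [ 12.9   2.4 163.5]
skF [ 22.9   2.8 183.5]
skF [ 17.5   3.3 203.5]
skL [  2.6 -17.5 183.5]
skR [  2.7  22.9 183.4]
[  8.4 -43.9 182.1]
[  8.6  42.3 181.9]
```

Emit:
drive_tool(plan=[[[0.053,-0.118,0,0,0,0],[0,0,0,0,0,0]]])

```text
time: 6.05
position: [0.6191, -0.2841, 0.2056]
tool_rot: [0.891, 0.453, 0.0, 0.001]
ft_force: [0.6, 0.3, -0.0]
grip_width: 0.0871
```

Emit:
drive_tool(plan=[[[0,0,0,0,0,0],[0,0,0,0,0,0],[0,0,0,0,0,0],[0,0,0,0,0,0],[0,0,0,0,0,0],[0,0,0,0,0,0]]], grip=1, force=40)

```text
time: 6.8
position: [0.6187, -0.2835, 0.2047]
tool_rot: [0.891, 0.454, -0.0, -0.0]
ft_force: [-0.1, 0.7, -0.5]
grip_width: 0.0353
```

Run:
```python
from h import *
o,_=snap('wrist','w4.png'); print(o['time'],o['position'],o['grip_width'],o['ft_force'])
crop('w4.png',180,180,380,320,4,'w4c.png')
```

```text
6.8 [ 0.61870165 -0.28350264  0.20469448] 0.035272303953766154 [-0.05612107  0.73313045 -0.51290876]
```

View pics/w4c.png

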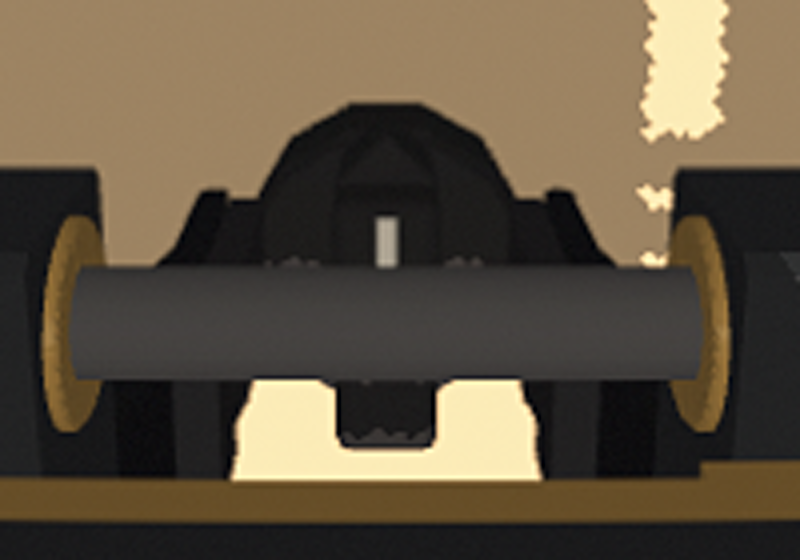

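Emit:
drive_tool(plan=[[[0,0,0,0,0,0],[0,0,0,0,0,0],[0,0,0,0,0,0],[0,0,0,0,0,0]]])

```text
time: 7.35
position: [0.6187, -0.2836, 0.2047]
tool_rot: [0.891, 0.454, 0.0, 0.0]
ft_force: [-0.1, 0.2, 0.1]
grip_width: 0.013
```

Run:
```python
from h import *
o,_=snap('wrist','w5.png'); print(o['time'],o['position'],o['grip_width'],o['ft_force'])
crop('w5.png',180,180,380,320,4,'w5c.png')
```

```text
7.35 [ 0.61872806 -0.283552    0.20472836] 0.013023639333355125 [-0.08209446  0.19157407  0.12878753]
```

View pics/w5c.png

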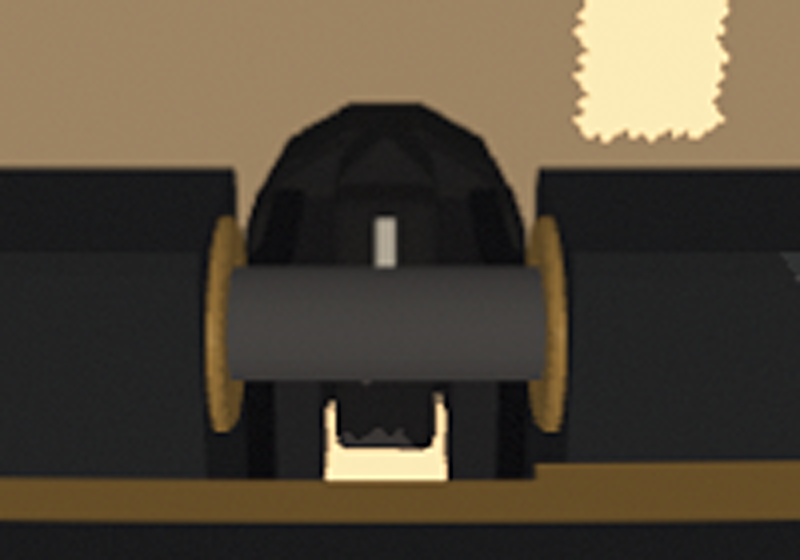

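Run:
```python
from h import *
P=pose('w5.png');T=np.array(P['p']);M=R.from_quat(P['q']).as_matrix();print(M.round(4),np.degrees(np.arctan2(M[1,0],M[0,0])))
f=lambda x,y:((x+.5)/4-.5+180,(y+.5)/4-.5+180)
g=lambda x,y,z:(M.T@(px2w('wrist',f(x,y),z,P)[0]-T))*1000
for n,x,y,z in [('rearL',338,447,.04),('rearR',435,447,.04),('lineN',386,217,.04),('skF',386,102,.02),('lineN w2-like',386,217,.04)]: print(n,g(x,y,z).round(1))
```

```text
[[ 5.886e-01  8.084e-01  1.000e-04]
 [ 8.084e-01 -5.886e-01 -0.000e+00]
 [ 0.000e+00  1.000e-04 -1.000e+00]] 53.94268361444198
rearL [-18.2  -7.4 164.7]
rearR [-18.2   5.6 164.7]
lineN [ 14.4  -1.  164.7]
skF [ 24.4  -1.  184.7]
lineN w2-like [ 14.4  -1.  164.7]
```

Emit:
drive_tool(plan=[[[0,0,0.6,0,0,0],[0,0,1,0,0,0],[0,0,1,0,0,0],[-0.318,0.931,0.9,0,0,-0.564],[-0.318,0.931,0.9,0,0,-0.564],[-0.318,0.931,0.9,0,0,-0.564],[-0.318,0.931,0.1,0,0,-0.564],[-0.318,0.931,0,0,0,-0.564]]])

```text
time: 8.4
position: [0.5787, -0.1664, 0.3417]
tool_rot: [0.949, 0.317, 0.001, 0.001]
ft_force: [0.4, 0.2, 0.2]
grip_width: 0.0135
```

Emit:
drive_tool(plan=[[[-0.318,0.931,0,0,0,-0.564],[-0.318,0.931,0,0,0,-0.564],[-0.318,0.931,0,0,0,-0.564],[-0.318,0.931,0,0,0,-0.564],[-0.318,0.931,0,0,0,-0.564],[-0.318,0.931,0,0,0,-0.564],[-0.318,0.931,0,0,0,-0.564],[-0.318,0.931,0,0,0,-0.564]]])

```text
time: 9.4
position: [0.5151, 0.0198, 0.3408]
tool_rot: [0.996, 0.086, 0.001, 0.0]
ft_force: [0.4, 0.1, -0.4]
grip_width: 0.0137
```

Emit:
drive_tool(plan=[[[-0.318,0.931,0,0,0,-0.564],[-0.318,0.931,0,0,0,-0.564],[-0.318,0.931,0,0,0,-0.564],[-0.318,0.931,0,0,0,-0.564],[-0.318,0.931,0,0,0,-0.564],[-0.318,0.931,0,0,0,-0.564],[-0.318,0.931,-0.3,0,0,-0.564],[-0.318,0.931,-0.4,0,0,-0.564]]])

```text
time: 10.4
position: [0.4517, 0.2061, 0.3234]
tool_rot: [0.989, -0.15, 0.001, -0.0]
ft_force: [-0.8, 0.4, -0.8]
grip_width: 0.0138
```

Emit:
drive_tool(plan=[[[-0.318,0.931,-0.3,0,0,-0.564],[0,0,0,0,0,0],[0,0,0,0,0,0]]])

```text
time: 10.78
position: [0.4441, 0.2283, 0.3155]
tool_rot: [0.984, -0.177, 0.001, -0.0]
ft_force: [0.2, -0.5, -1.1]
grip_width: 0.0135
```

Run:
```python
from h import *
o,_=snap('wrist','w6.png'); print(o['time'],o['position'],o['grip_width'],o['ft_force'],o['q'])
crop('w6.png',180,100,380,250,4,'w6c.png')
```

```text
10.775 [0.44414282 0.22830231 0.31547294] 0.013518952624319007 [ 0.2385981  -0.48296705 -1.09743987] [ 2.50750011e-01  4.97673744e-01  1.83109894e+00 -4.79833330e-04
  8.11397612e-01  2.17865722e+00]
```

View pics/w6.png

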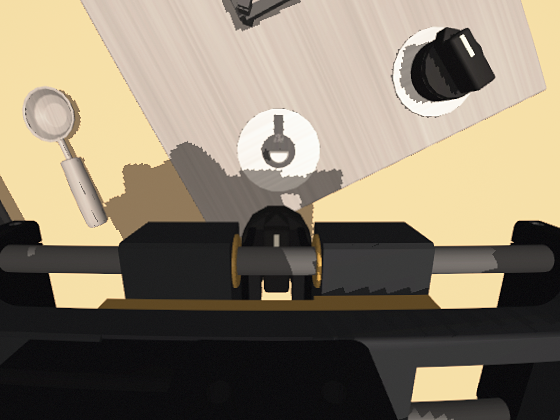

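View pics/w6c.png

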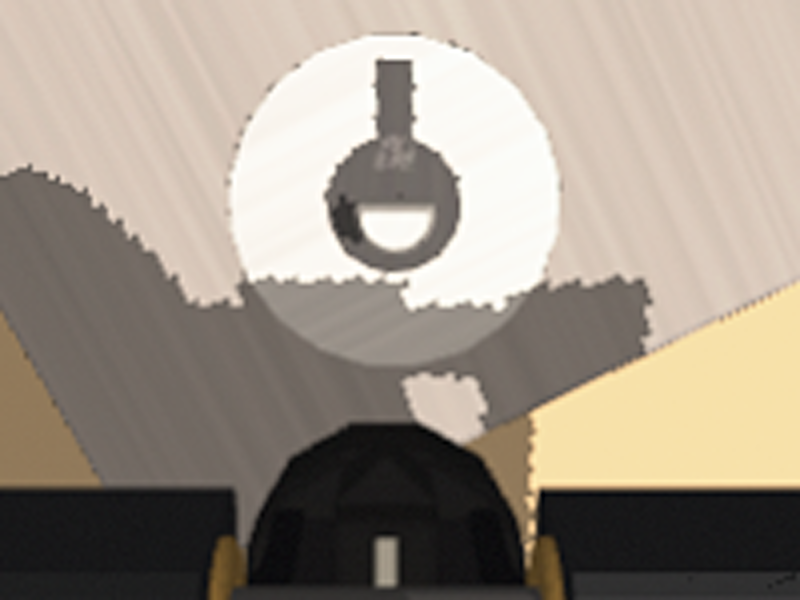

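Run:
```python
from h import *
from scipy.optimize import least_squares
P=pose('w6.png');T=np.array(P['p']);M=R.from_quat(P['q']).as_matrix();print(np.degrees(np.arctan2(M[1,0],M[0,0])))
o=robot.get_obs();print(o['position'])
f=lambda x,y:((x+.5)/4-.5+180,(y+.5)/4-.5+100)
g=lambda x,y,z:(M.T@(px2w('wrist',f(x,y),z,P)[0]-T))*1000
def circ(pts,z):
    W=np.array([g(*p,z)[:2] for p in pts]);s=least_squares(lambda c:np.hypot(*(W-c[:2]).T)-c[2],[50,0,30]);return s.x.round(2),np.abs(s.fun).max()
print('disc',circ([(229,195),(560,195),(394,33),(394,367),(505,75),(280,78),(278,315),(512,315)],.062))
print('dark',circ([(325,205),(460,205),(393,269),(352,150),(437,152)],.063))
for n,x,y,z in [('tabend',394,60,.0635),('tabroot',394.5,135,.0635),('flatL',359,206,.087),('flatR',435,206,.087),('bot',397,252,.087),('line',386,537,.315-.2047+.04)]: print(n,g(x,y,z).round(2))
```

```text
-20.442053170256155
[0.44430037 0.22805883 0.31546747]
disc (array([48.24,  0.41, 31.7 ]), np.float64(0.30702128456536215))
dark (array([48.44,  0.05, 12.75]), np.float64(0.1953280636169712))
tabend [7.4860e+01 2.2000e-01 2.5208e+02]
tabroot [ 61.19   0.35 252.06]
flatL [ 49.59  -5.88 228.54]
flatR [ 49.61   7.15 228.54]
bot [ 41.72   0.66 228.53]
line [ 12.42  -1.24 165.19]
```

Run:
```python
from h import *
m=camera_model('wrist');print(m['tool_from_camera'])
for n in ('w5.png','w6.png'):
    P=pose(n);M=R.from_quat(P['q']).as_matrix();T=np.array(P['p']);print(P)
    X=np.linalg.inv(W2C('wrist',P)[0]); print((M.T@(X[:3,3]-T)).round(4))
    for d in (.163,.165,.167): print(d,(M.T@(px2w('wrist',(276.1,234.0),T[2]-d,P)[0]-T)*1000).round(2))
```

```text
[[ 1.15061887e-03  9.70850273e-01  2.39684006e-01  6.43038201e-02]
 [ 9.99999300e-01 -1.05091597e-03 -5.43782664e-04 -1.37606241e-03]
 [-2.76043798e-04  2.39684464e-01 -9.70850803e-01  2.07957638e-02]
 [ 0.00000000e+00  0.00000000e+00  0.00000000e+00  1.00000000e+00]]
{'p': [0.6187280580810045, -0.283552002040949, 0.20472835964471126], 'q': [0.8912334892712909, 0.453544778644495, 3.107962426290919e-05, 1.9992316307508087e-05]}
[ 0.0643 -0.0014  0.0208]
0.163 [ 13.14  -1.25 163.  ]
0.165 [ 12.42  -1.25 165.  ]
0.167 [ 11.7   -1.25 167.  ]
{'p': [0.4441428184314566, 0.22830231302120227, 0.31547294031787654], 'q': [0.9841303226917227, -0.17744568708720931, 0.0007191178062785549, -0.00013770408349629416]}
[ 0.0643 -0.0014  0.0208]
0.163 [ 13.13  -1.25 163.02]
0.165 [ 12.42  -1.25 165.02]
0.167 [ 11.7   -1.25 167.02]
```

```bash
for i in 1 2 3; do python3 - <<'E'
from h import *
for i in range(2): print(np.array(camera_model('wrist')['tool_from_camera'])[:3,3]*1000, np.array(camera_model('top')['world_to_cam'])[:3,3])
E
done
```

```text
[64.30382013 -1.37606241 20.79576385] [-0.02228391 -0.57030418 -1.21570959]
[64.30382013 -1.37606241 20.79576385] [-0.02228391 -0.57030418 -1.21570959]
[64.30382013 -1.37606241 20.79576385] [-0.02228391 -0.57030418 -1.21570959]
[64.30382013 -1.37606241 20.79576385] [-0.02228391 -0.57030418 -1.21570959]
[64.30382013 -1.37606241 20.79576385] [-0.02228391 -0.57030418 -1.21570959]
[64.30382013 -1.37606241 20.79576385] [-0.02228391 -0.57030418 -1.21570959]
```

Run:
```python
from h import *
from scipy.optimize import least_squares
def fit(fn,s,o,pts,z):
    P=pose(fn);T=np.array(P['p']);M=R.from_quat(P['q']).as_matrix()
    yaw=np.arctan2(M[1,0],M[0,0]);c,n=np.cos(yaw),np.sin(yaw);M=np.array([[c,n,0],[n,-c,0],[0,0,-1]]) # assume level
    P={'p':P['p'],'q':R.from_matrix(M).as_quat()}
    W=np.array([(M.T@(px2w('wrist',((x+.5)/s-.5+o[0],(y+.5)/s-.5+o[1]),z,P)[0]-T))[:2]*1000 for x,y in pts])
    r=least_squares(lambda c:np.hypot(*(W-c[:2]).T)-c[2],[30,0,30]).x
    return r,(T+M@np.array([r[0]/1e3,r[1]/1e3,0]))[:2]*1000,M[:2,:2]
a=fit('w1.png',5,(200,150),[(187,282),(565,285),(376,97),(374,467),(260,130),(480,432),(262,432),(490,128)],.062)
b=fit('w6.png',4,(180,100),[(229,195),(560,195),(394,33),(394,367),(505,75),(280,78),(278,315),(512,315)],.062)
print(a[:2],b[:2])
# world true = meas + M@bias
d=b[1]-a[1]; bias=np.linalg.solve(a[2]-b[2],d); print('bias',bias,'valve',a[1]+a[2]@bias,b[1]+b[2]@bias,'tool6',b[0][:2]+bias)
```

```text
(array([ 1.42021344, -2.43923281, 31.8437342 ]), array([488.6310289 , 210.28604678])) (array([48.24111157,  0.40890673, 31.68861626]), array([489.20317455, 211.07047166]))
bias [0.42352814 0.62294566] valve [489.38246146 210.33883405] [489.38246146 210.33883405] tool6 [48.66463972  1.03185239]
```

Emit:
drive_tool(plan=[[[0.467,-0.188,0,0,0,0],[0.467,-0.188,0,0,0,0],[0.467,-0.188,0,0,0,0],[0.466,-0.187,-0.2,0,0,0],[0,0,-0.3,0,0,0],[0,0,-0.2,0,0,0],[0,0,0,0,0,0]]])

```text
time: 11.7
position: [0.4897, 0.2099, 0.2964]
tool_rot: [0.984, -0.178, -0.001, 0.0]
ft_force: [-0.5, -0.4, -0.3]
grip_width: 0.0139
```

Emit:
drive_tool(plan=[[[0,0,-0.16,0,0,0],[0,0,-0.16,0,0,0],[0,0,-0.16,0,0,0],[0,0,0,0,0,0]]])

```text
time: 12.2
position: [0.4911, 0.2097, 0.2851]
tool_rot: [0.984, -0.178, 0.001, -0.0]
ft_force: [2.5, -1.0, -2.3]
grip_width: 0.0139
```

Run:
```python
from h import *
o,_=snap('wrist','w7.png'); print(o['time'],o['position'],o['grip_width'],o['ft_force'],o['moment'],R.from_quat(o['tool_rot']).as_matrix().round(4))
snap('side','s7.png');crop('w7.png',180,150,380,320,4,'w7c.png');crop('side0.png',200,150,280,220,8,'c3.png');crop('s7.png',200,150,280,220,8,'s7c.png')
```

```text
12.2 [0.49114162 0.20972243 0.28509813] 0.013859235184454071 [ 2.53223777 -0.98949238 -2.27127747] [-0.14192233 -0.30845441  0.02761943] [[ 9.367e-01 -3.501e-01  1.900e-03]
 [-3.501e-01 -9.367e-01  1.000e-04]
 [ 1.800e-03 -7.000e-04 -1.000e+00]]
```

View pics/w7c.png

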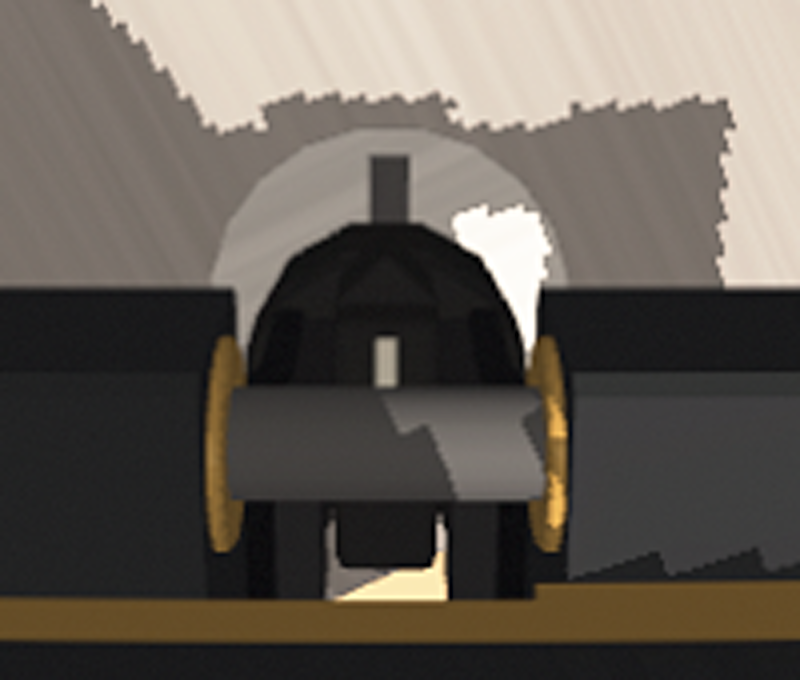

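View pics/s7c.png

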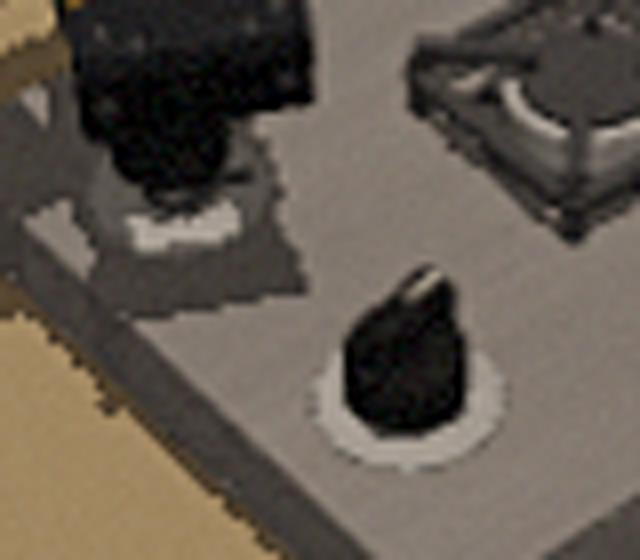

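Emit:
drive_tool(plan=[[[0.028,-0.01,0,0,0,0],[0,0,-0.12,0,0,0],[0,0,-0.12,0,0,0],[0,0,0,0,0,0]]])

```text
time: 12.8
position: [0.4914, 0.2095, 0.2791]
tool_rot: [0.984, -0.178, 0.0, -0.0]
ft_force: [2.5, -0.9, -1.8]
grip_width: 0.0139
```

Run:
```python
from h import *
o=robot.get_obs(); print(o['time'],o['position'],o['grip_width'],o['ft_force'],o['moment'])
```

```text
12.8 [0.49140945 0.20945752 0.27909506] 0.013899937516133222 [ 2.46471033 -0.8661514  -1.79804732] [-0.12036935 -0.35431134 -0.00886949]
```

Emit:
drive_tool(plan=[[[0.024,-0.009,-0.06,0,0,0],[0,0,-0.06,0,0,0],[0,0,0,0,0,0]]])

```text
time: 13.18
position: [0.4917, 0.2093, 0.276]
tool_rot: [0.984, -0.178, -0.0, 0.0]
ft_force: [1.9, -0.2, -1.5]
grip_width: 0.014
```

Emit:
drive_tool(plan=[[[0,0,-0.06,0,0,0],[0,0,0,0,0,0]]])

```text
time: 13.42
position: [0.4917, 0.2093, 0.2747]
tool_rot: [0.984, -0.178, -0.0, 0.0]
ft_force: [0.4, -0.7, -0.6]
grip_width: 0.0135
```

Emit:
drive_tool(plan=[[[0,0,-0.04,0,0,0],[0,0,0,0,0,0]]])

```text
time: 13.68
position: [0.4917, 0.2093, 0.2741]
tool_rot: [0.984, -0.178, -0.0, 0.0]
ft_force: [0.2, -0.9, 5.6]
grip_width: 0.0136
```

Emit:
drive_tool(plan=[[[0,0,-0.04,0,0,0],[0,0,0,0,0,0]]])

```text
time: 13.92
position: [0.4917, 0.2093, 0.273]
tool_rot: [0.984, -0.178, -0.0, 0.0]
ft_force: [0.6, -0.3, 5.6]
grip_width: 0.0138
```

Emit:
drive_tool(plan=[[[0,0,-0.05,0,0,0],[0,0,-0.05,0,0,0],[0,0,0,0,0,0]]])

```text
time: 14.3
position: [0.4917, 0.2093, 0.2708]
tool_rot: [0.984, -0.178, -0.0, -0.0]
ft_force: [0.2, -1.2, 7.6]
grip_width: 0.0135
```

Emit:
drive_tool(plan=[[[0,0,-0.03,0,0,0],[0,0,0,0,0,0],[0,0,0,0,0,0]]])

```text
time: 14.68
position: [0.4917, 0.2093, 0.2702]
tool_rot: [0.984, -0.178, 0.0, -0.0]
ft_force: [-0.4, -0.8, 8.7]
grip_width: 0.0136
```

Run:
```python
from h import *
o,_=snap('wrist','w8.png'); print(o['time'],o['position'],o['grip_width'],o['ft_force'],o['moment'])
snap('side','s8.png');snap('top','t8.png');crop('w8.png',180,180,380,320,4,'w8c.png');crop('s8.png',200,150,280,220,8,'s8c.png')
```

```text
14.675 [0.49166529 0.2092997  0.27021752] 0.013592097255363046 [-0.39694033 -0.80276076  8.65111927] [-0.1448951   0.32221096 -0.0179999 ]
```

View pics/w8c.png

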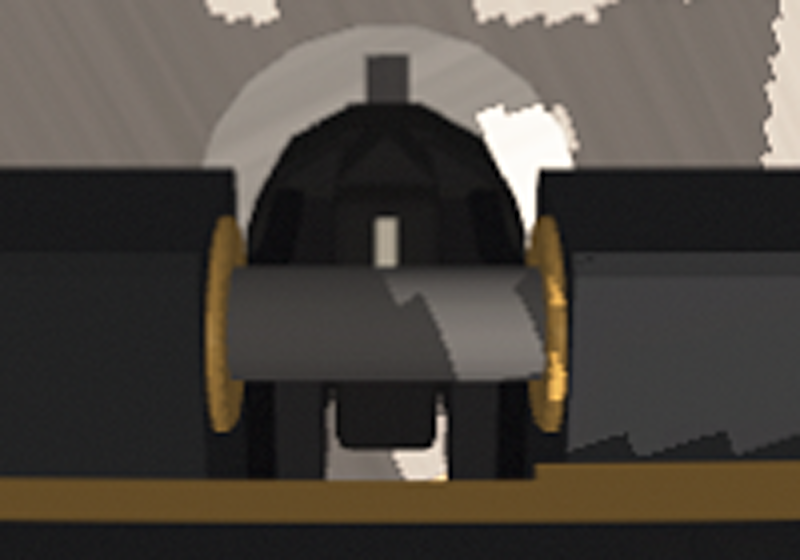

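View pics/s8c.png

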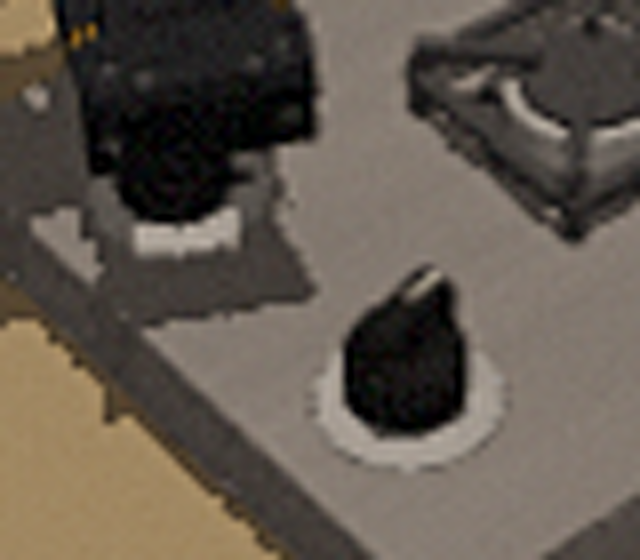

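View pics/t8.png

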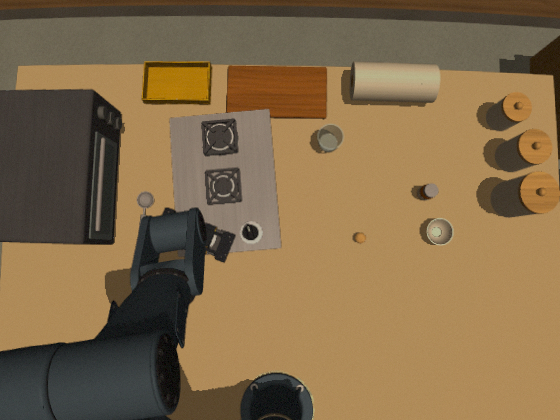

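Knob seated with its nose over the tab (388,80 in the crop), and it has not moved in the grip. The fitted knob and the bystanders are unmoved. I'll press the last bit towards the stop.

Emit:
drive_tool(plan=[[[0,0,-0.02,0,0,0],[0,0,0,0,0,0],[0,0,0,0,0,0]]])

```text
time: 15.2
position: [0.4917, 0.2093, 0.2698]
tool_rot: [0.984, -0.178, 0.0, -0.0]
ft_force: [-0.1, -0.6, 8.9]
grip_width: 0.0139
```

Emit:
drive_tool(plan=[[[0,0,-0.012,0,0,0],[0,0,0,0,0,0],[0,0,0,0,0,0]]])

```text
time: 15.58
position: [0.4917, 0.2093, 0.2695]
tool_rot: [0.984, -0.178, 0.0, -0.0]
ft_force: [-0.6, -0.8, 9.0]
grip_width: 0.0133
```

Emit:
drive_tool(plan=[[[0,0,-0.012,0,0,0],[0,0,0,0,0,0],[0,0,0,0,0,0]]])

```text
time: 15.95
position: [0.4916, 0.2093, 0.2694]
tool_rot: [0.984, -0.178, 0.0, -0.0]
ft_force: [-0.8, -1.6, 10.4]
grip_width: 0.0137
```

Emit:
drive_tool(plan=[[[0,0,-0.008,0,0,0],[0,0,0,0,0,0],[0,0,0,0,0,0]]])

```text
time: 16.32
position: [0.4917, 0.2093, 0.2694]
tool_rot: [0.984, -0.178, 0.0, -0.0]
ft_force: [-1.3, -0.4, 12.6]
grip_width: 0.0136
```

Run:
```python
from h import *
o,_=snap('wrist','w9.png'); print(o['position'],o['ft_force'],o['grip_width']);crop('w9.png',180,180,380,320,4,'w9c.png')
```

```text
[0.49166548 0.20929437 0.269419  ] [-1.31398551 -0.41828036 12.61693977] 0.013611348472367762
```

View pics/w9c.png

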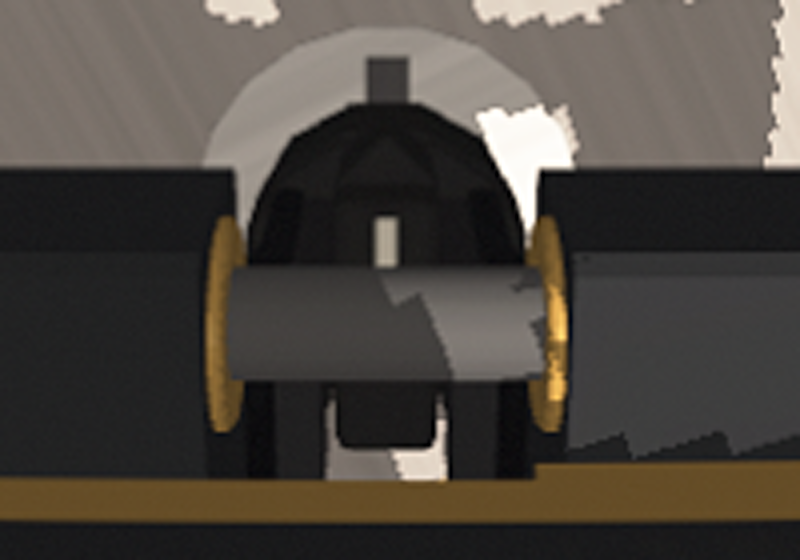

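The knob has not slipped: its line is still at (386,217) in the crop and the tab is straight ahead of the nose. Handing in.

```bash
python3 -c "
from rig import robot
print(robot.hand_in())"
```

```text
the job is handed in; nothing more can be done
None
```

I gripped the loose knob by its bar, turned it about 74° to match the shaft's flat, and pushed it home on the bare shaft. I then pressed it to the bottom of the stroke and handed in at about 16.4 s, still holding it with a 40 N grip.

**Seating and press:** The spring load began at a TCP height of about 0.2745 m, which is where "fully home" was expected. The knob went down about 5 mm from there. The upward force rose from 5.6 N to about 9–10 N, then to 12.6 N with no further travel, so it is on the valve's stop. In the last wrist picture the nose is over the tab and the knob has not slipped in the fingers.

**Surroundings:** The top picture taken just before the last 1 mm of pressing showed the fitted knob and everything else in view where they started. The arm hid the mug and most of the teaspoon in it; the tool passed well above both.

**Disagreement:** The wrist camera calibration read up to about 2.7 mm differently at different times. I therefore placed the knob from its position relative to the valve within one picture. A side force of about 2.5 N while entering the shaft called for two small sideways corrections of 0.6–0.7 mm, after which it fell below 1 N.

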